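Sweep used button cells through the gate into the collecting bin

ROBOT

A 6-joint arm with a two-finger parallel gripper is mounted at the origin on a cart in front of the work surface, level with it; the furniture and walls round the work are solid. World frame = base frame: x ahead of the robot, y to its left, z up, the work surface at z = 0. Lengths are in m, angles in rad, forces in N, time in s.
With the tool pointing down it reaches from about 0.15 to 0.775 m from the base axis. Payload 6.1 kg.
Tool frame: the origin (TCP) lies between the finger pads; the fingertips stand 11 mm ahead of it and the grasp point (between the pads) lies 8 mm behind it; z points along the fingers, y is the line along which they close (so a half turn about z gives the same grasp; the last joint's range is limited). The gripper opens to 85 mm and grips with 20 to 120 N. Pads are 22 mm wide; open, the fingers measure 114 mm over their backs; the gripper's body (76 mm by 85 mm) begins 54 mm behind the grasp point. The pads swing forward as they close: fully open they stand 13 mm farther back than shut.
Start: joints at [-1.303, 0.126, -0.04, 1.405, 0, 1.571], TCP at [0.139, -0.506, 0.242] pointing down, gripper open.
Joint ranges: [-2.72, 2.72], [-0.95, 1.95], [-1.27, 1.35], [-1.78, 2.02], [-1.46, 1.47], [-3.14, 3.14]. Speed limits (rad/s): [2.39, 2.39, 3.01, 3.14, 3.14, 3.14].

INTERFACE

Orientations are given as a unit quaternion [x, y, z, w].
In Python, from workcell import env gives the robot as it stands.
- The arm moves only by the shell command python3 -m crank 'ROWS'. ROWS is JSON, a list of rows, each an object of numbers: "gripper": the finger opening in mm, from 0 to 85.4; "x", "y", "z": the shift along the tool's x, y, z as a fraction of full scale; "spin": the turn about the tool's z as a fraction of full scale. In form: [{"gripper": .., "x": .., "y": .., "z": .., "spin": ..}, ...]. A call has 1 to 20 rows; each row is the pose to reach, as a shift and turn from the pose commanded when the call began, along the tool's axes at that moment; what a row does not reach only later rows make up. Full scale, the value 1, is 200 mm for a shift and 90 degrees for a turn. A row lasts 1/12 s, in which the tool goes at most 41.7 mm and 7.16 degrees, less where a joint would pass 70% of its speed; a pose out of reach is approached as far as the arm can. A call with a number of a shift or a turn outside -1 to 1 is refused whole. A call with a gripper value outside its range is refused whole. The fingers move at their own pace and stop on an object; the grip force is fixed at half the most. Time passes only in rows, so rows that repeat a pose let the fingers close. It gives the time, the measured TCP pose, the force, the opening and the grip force at its end, in the units of the state.
- env.observe(): the state, without advancing time (a new reading comes with each control period).
- env.snapshot(name): name is "scene" or "top"; returns (picture, depth): 420x560x3 uint8, blue, green, red; 420x560 float32, m along the optical axis (not along the pixel's ray), 0 where there is no reading.
- env.calibration(name): a dict with "fx", "fy", "cx", "cy" (pixels), "origin" and "attitude" of the camera in the world. Camera axes: x right, y down, z forward; pixel columns grow to the right and rows downward; lengths in m; the calibration is good to about 2 mm. A picture is of the moment at which its call begins. calibration takes no time and is no camera call.
- env.close_job(): hands the job in; it is judged then, once.
The state is a dict: "time_s": time; "q": joint angles; "joint_vel": joint speeds; "effort": joint torques, N m; "tcp_pos": TCP position; "tool_rot": TCP orientation; "wrist_force": force on the tool from outside, world axes, zero at the start; "ft_torque": the same for the moment, N m; "opening": finger opening in m; "grip_force": force on a finger pad.
Only numpy, scipy, OpenCV 4.12 (cv2) and the standard library are available. Lean on these libraries where they do the work, as an engineer would, in place of code of your own. Each camera call takes 0.05 s, during which the arm holds its last target. There are 200 camera calls.

TASK

Clear the three used button cells off the deck of the grey collecting bin: with the fingertips, push them along the deck one at a time through the narrow gate so that each drops into the slot behind it, the next only after the one before has dropped. Only push the cells, do not pick them up, and leave the memory stick on the deck and the things round the bin where they lie.

Things in the scene. Friction and masses are not known exactly. Their poses are not given: they have to be found in the camera images.
- collect_bin: grey collecting bin, fixed on the desk, 189 (x) x 252 (y) x 190 mm; origin on the desk top, z up. In its frame, mm: flat deck at z = 180, free area x -95..30, y -120..120, rims round it 10 high (to z = 190). Gate and slot are in and behind the far (+x) rim. The cells start within x -45..-20, y -60..60, one near y = 0, the others 48 or more to each side of y = 0
- gate (a point): middle of the gate, at deck height: a gap 40 mm wide (bin y -20..20) in the far rim, a wall 4 mm thick (bin x 30..34) and 10 mm high above the deck, jaws with rounded ends. Axes as the bin: cells go through along +x, away from the robot. Reaching here, keep the upper arm off the fixed 540 mm high head-shaped stand at the robot's left (about x 70..270, y 180..410 mm): lean the hand back as needed
- slot (a point): middle of the slot's mouth, at deck height; axes as the bin. An open well directly behind the gate, bin x 34..82, y -23..23 mm, 120 deep (floor at z = 60), fenced on its other sides up to z = 190. The deck ends at x = 34: a cell drops in by itself once its centre is pushed past that edge
- cell_a: one of three identical used button cells: a plain steel disc 30 mm in diameter and 10 mm thick, 14 to 28 g, lying flat on the bin's deck, free to slide. Origin: centre of its underside (5 mm below its centre), z up when flat; its yaw means nothing
- cell_b: one of three identical used button cells: a plain steel disc 30 mm in diameter and 10 mm thick, 14 to 28 g, lying flat on the bin's deck, free to slide. Origin: centre of its underside (5 mm below its centre), z up when flat; its yaw means nothing
- cell_c: one of three identical used button cells: a plain steel disc 30 mm in diameter and 10 mm thick, 14 to 28 g, lying flat on the bin's deck, free to slide. Origin: centre of its underside (5 mm below its centre), z up when flat; its yaw means nothing
- memory_stick: black memory stick 18 x 54 x 8 mm lying on the deck in its far left corner (bin x 15..19, y 80..88), long side (its own y) roughly along the bin's y; to be left alone. Origin: centre of its underside
- magnifier: black magnifying spectacles, 208 x 146 x 66 mm, on the desk right of the bin; bystander. Origin: centre of the underside
- scissors: steel ring-handled scissors 80 x 154 x 8 mm on the desk right of the bin; bystander. Origin: centre of the underside
- wand: ivory probe handpiece 17 x 94 x 18 mm on the desk right of the bin; bystander. Origin: centre of the underside

How it is judged:
By the outcome, as a careful person would: the job done as asked, in the order asked, and still so for the second after the job is handed in, with the robot touching nothing.
It also fails if it takes over 64 s, if anything falls off the work surface, if the arm or the gripper's body presses on something with over 40 N, if the wrist force passes 120 N, or if a joint passes its speed limit or range.

## Working session

There is one attempt and no reset: what is moved stays moved. The work goes in short steps, Python scripts to look and compute and a shell command to move; the robot and the scene stay as the last step left them, time stands still between calls to the robot, and variables do not carry over. Pictures are saved under pics/ and viewed, at most 13 in all, crops included, and the job is handed in when it is done.

```bash
mkdir -p pics
python3 - <<'E'
from workcell import env
import cv2,numpy as np
for n in("scene","top"):
    p,d=env.snapshot(n); cv2.imwrite(f"pics/{n}0.png",p); np.save(f"pics/{n}0.npy",d); print(n,env.calibration(n))
s=env.observe(); print(s)
E
```

```text
scene {'fx': 396.17288426546355, 'fy': 396.17288426546355, 'cx': 284.4046630839245, 'cy': 205.78454825568147, 'origin': array([ 0.52895835, -0.55984891,  1.04013468]), 'attitude': array([ 0.95807442,  0.05653158, -0.01035729, -0.28069613])}
top {'fx': 466.65871214564754, 'fy': 466.65871214564754, 'cx': 284.1092648544774, 'cy': 210.00497106964065, 'origin': array([0.3669541 , 0.00127315, 1.16549907]), 'attitude': array([ 0.71610106, -0.69558947,  0.0463864 , -0.03468235])}
{'time_s': 0.1, 'q': array([-1.30303123e+00,  1.26335761e-01, -4.05133787e-02,  1.40540292e+00,
        1.36715534e-05,  1.57078534e+00]), 'joint_vel': array([ 0.00179624, -0.00061463,  0.00313186, -0.00020341,  0.00165632,
       -0.0002606 ]), 'effort': array([ 5.29602039e-04, -4.36906743e+01,  3.53605700e+01,  1.36919820e-02,
        9.47378112e-05,  2.99195868e-07]), 'tcp_pos': array([ 0.13881248, -0.50594738,  0.24159498]), 'tool_rot': array([ 9.91050116e-01,  1.33488344e-01, -9.03788942e-05, -7.22263644e-04]), 'wrist_force': array([-0.34581587,  0.89933414, -0.74622768]), 'ft_torque': array([ 0.01015288,  0.03879526, -0.04087767]), 'grip_force': 0.0, 'opening': 0.084925008820094}
```

View pics/top0.png

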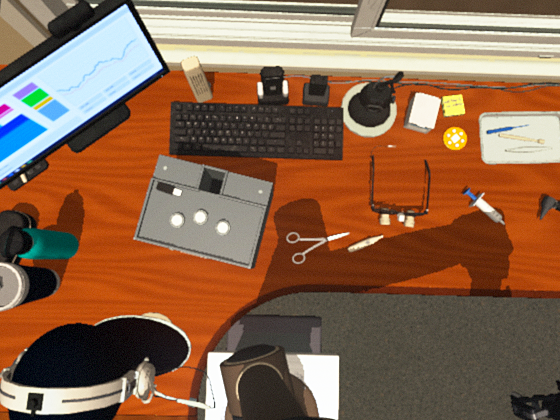

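View pics/scene0.png

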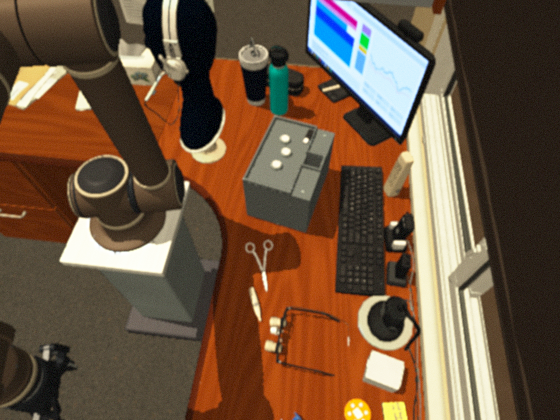

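The top view shows the bin at about cols 135–275, rows 155–268. The cells are near (177,220), (200,216) and (222,228), the slot is at (212,178) and the stick at (168,188). I'll enlarge the crop.

```bash
cat > h.py <<'E'
import numpy as np
from scipy.spatial.transform import Rotation as R
def topx(c,px,z):
    px=np.atleast_2d(px).astype(float)
    r=np.c_[(px[:,0]-c['cx'])/c['fx'],(px[:,1]-c['cy'])/c['fy'],np.ones(len(px))]
    r=R.from_quat(c['attitude']).apply(r); t=(z-c['origin'][2])/r[:,2]
    return c['origin']+r*t[:,None]
E
python3 - <<'E'
import cv2,numpy as np
from workcell import env
from h import *
p=cv2.imread("pics/top0.png"); c=p[150:275,130:280]; cv2.imwrite("pics/c0.png",cv2.resize(c,None,fx=5,fy=4.8 if 0 else 4.8,interpolation=cv2.INTER_CUBIC))
g=cv2.cvtColor(p,cv2.COLOR_BGR2GRAY)
_,b=cv2.threshold(g[200:245,160:240],185,255,0)
n,l,s,ce=cv2.connectedComponentsWithStats(b)
C=env.calibration("top")
for i in range(1,n):
    if s[i,4]>20: print(s[i],ce[i]+[160,200],topx(C,ce[i]+[160,200],.19))
E
```

```text
[ 33  11  13  14 132] [199.54545455 217.18181818] [[0.45913269 0.16327024 0.19      ]]
[ 11  14  12  14 129] [176.37209302 220.24031008] [[0.45127496 0.21122614 0.19      ]]
[ 56  22  14  13 128] [222.1640625 227.9140625] [[0.43802021 0.11506551 0.19      ]]
```

View pics/c0.png

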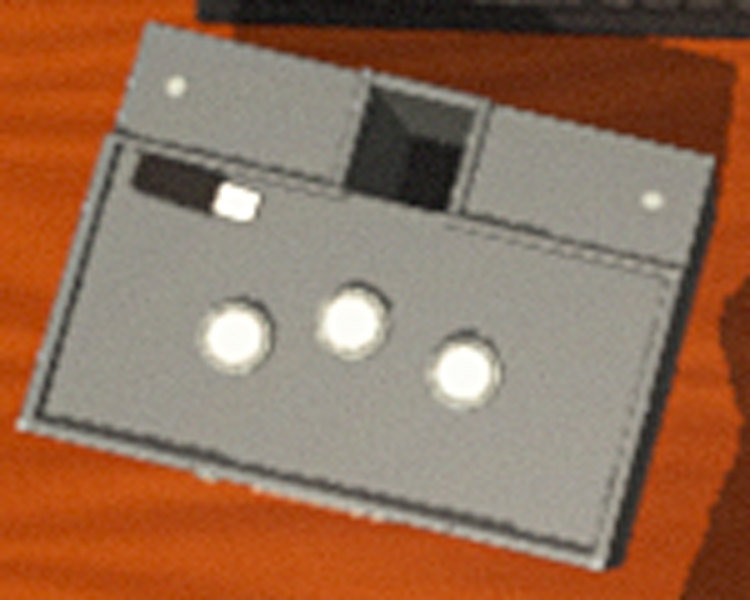

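The crop shows the bin corners at z=.19 at crop px (150,22), (713,157), (605,570) and (20,428). The gate jaws are near (345,190) and (455,212), and the cells at (237,335), (353,322) and (463,372). The stick is at the upper left.

Run:
```python
from workcell import env
from h import *
import numpy as np
C=env.calibration("top")
f=lambda a:np.array(a)/[5,4.8]+[130,150]-.4
k=topx(C,f([(150,22),(713,157),(605,570),(20,428)]),.19)[:,:2]; print(k)
e=[np.linalg.norm(k[i]-k[(i+1)%4]) for i in range(4)];print(e)
d=(k[0]-k[1])+(k[3]-k[2]); a=np.arctan2(d[1],d[0])-np.pi/2
d=(k[0]-k[3])+(k[1]-k[2]); b=np.arctan2(d[1],d[0]); print(a,b)
y=(a+b)/2; m=k.mean(0); Rm=np.array([[np.cos(y),-np.sin(y)],[np.sin(y),np.cos(y)]])
print(m,y)
L=lambda p:((p-m)@Rm*1000).round(1)
print(L(topx(C,f([(345,190),(450,212),(370,80),(490,105),(475,215)]),.19)[:,:2]))
print('cells',L(np.array([[.4513,.2112],[.4591,.1633],[.4380,.1151]])))
print('deck corners',L(topx(C,f([(595,545),(45,413)]),.18)[:,:2]))
```

```text
[[0.59088684 0.25432185]
 [0.53784856 0.01354998]
 [0.35585394 0.05268238]
 [0.41004688 0.29759166]]
[np.float64(0.24654441964321033), np.float64(0.18615420383128392), np.float64(0.2508334662181808), np.float64(0.18594453351763318)]
-0.21729914585958077 -0.22331882095496855
[0.47365906 0.15453647] -0.22030898340727467
[[ 40.6  23. ]
 [ 42.2 -22.3]
 [ 90.6  25.9]
 [ 92.5 -26.2]
 [ 43.5 -32.8]]
cells [[-34.2  50.4]
 [-16.1   5.4]
 [-26.2 -46.3]]
deck corners [[ -83.5 -117.8]
 [ -84.7  120.5]]
```

Run:
```python
from workcell import env
from h import *
for n in("top","scene"):
    C=env.calibration(n); d=np.load(f"pics/{n}0.npy"); v,u=np.mgrid[:420,:560]
    P=np.stack([(u-C['cx'])/C['fx']*d,(v-C['cy'])/C['fy']*d,d],-1)[d>0]
    P=R.from_quat(C['attitude']).apply(P)+C['origin']
    s=(P[:,0]>.05)&(P[:,0]<.32)&(P[:,1]>.1)&(P[:,1]<.45)&(P[:,2]>.1)
    P=P[s]; az=np.degrees(np.arctan2(P[:,1],P[:,0]))
    # lateral distance to plane through base axis at az 27deg and 20deg
    for z in np.arange(.1,.65,.05):
        q=P[(P[:,2]>=z)&(P[:,2]<z+.05)]
        if len(q)>3: print(n,round(z,2),len(q),[round(float(np.percentile(-q[:,0]*np.sin(a)+q[:,1]*np.cos(a),1)),3) for a in np.radians([15,20,24,28])],q.min(0).round(3),q.max(0).round(3))
# arm: high points seen by top camera
```

```text
top 0.1 560 [0.059, 0.044, 0.031, 0.018] [0.125 0.1   0.101] [0.246 0.389 0.15 ]
top 0.15 1643 [0.062, 0.047, 0.035, 0.022] [0.111 0.1   0.15 ] [0.246 0.373 0.2  ]
top 0.2 808 [0.179, 0.156, 0.136, 0.116] [0.163 0.232 0.2  ] [0.24  0.334 0.25 ]
top 0.25 448 [0.078, 0.06, 0.046, 0.031] [0.16 0.12 0.25] [0.234 0.302 0.3  ]
top 0.3 127 [0.06, 0.045, 0.032, 0.019] [0.152 0.104 0.3  ] [0.232 0.288 0.349]
top 0.35 252 [0.058, 0.043, 0.03, 0.018] [0.119 0.1   0.351] [0.257 0.275 0.4  ]
top 0.4 1466 [0.07, 0.056, 0.043, 0.031] [0.123 0.101 0.4  ] [0.271 0.411 0.45 ]
top 0.45 2343 [0.135, 0.116, 0.101, 0.085] [0.137 0.175 0.45 ] [0.271 0.384 0.5  ]
top 0.5 6529 [0.166, 0.144, 0.126, 0.107] [0.151 0.218 0.5  ] [0.263 0.371 0.55 ]
top 0.55 716 [0.214, 0.191, 0.17, 0.149] [0.171 0.272 0.55 ] [0.204 0.319 0.569]
scene 0.1 407 [0.126, 0.106, 0.089, 0.071] [0.122 0.178 0.118] [0.246 0.377 0.15 ]
scene 0.15 964 [0.136, 0.114, 0.097, 0.078] [0.125 0.101 0.15 ] [0.246 0.389 0.2  ]
scene 0.2 651 [0.177, 0.154, 0.134, 0.114] [0.135 0.233 0.2  ] [0.24 0.33 0.25]
scene 0.25 469 [0.162, 0.139, 0.12, 0.1] [0.145 0.13  0.25 ] [0.235 0.305 0.3  ]
scene 0.3 379 [0.063, 0.047, 0.034, 0.02] [0.155 0.104 0.3  ] [0.243 0.299 0.35 ]
scene 0.35 519 [0.064, 0.05, 0.039, 0.027] [0.08 0.1  0.35] [0.26  0.301 0.4  ]
scene 0.4 1369 [0.071, 0.056, 0.044, 0.032] [0.074 0.1   0.4  ] [0.271 0.3   0.45 ]
scene 0.45 1596 [0.135, 0.117, 0.102, 0.086] [0.095 0.175 0.45 ] [0.271 0.315 0.5  ]
scene 0.5 1647 [0.164, 0.142, 0.123, 0.104] [0.102 0.216 0.5  ] [0.265 0.322 0.548]
```

```bash
cat >> h.py <<'E'
M=np.array([.47366,.15454]); YAW=-.2203   # L frame: bin axes, origin at bin outline centre, mm
c,s=np.cos(YAW),np.sin(YAW); RM=np.array([[c,-s],[s,c]])
def w2l(p): return (np.asarray(p)[...,:2]-M)@RM*1000
def l2w(l): return M+np.asarray(l)/1000@RM.T
def go(st,l,z,hd=0):
    "shift fractions and spin to put TCP at L-frame l (mm), z (m), heading hd (deg, bin frame)"
    r=R.from_quat(st['tool_rot']); t=np.r_[l2w(l),z]
    x=r.apply([1,0,0]); h=np.arctan2(x[1],x[0]); sp=-(np.degrees(YAW-h)+hd)/90
    print('go',l,z,'->',(r.inv().apply(t-st['tcp_pos'])/.2).round(3),'spin',round(sp,3))
E
python3 - <<'E'
from workcell import env
from h import *
s=env.observe(); go(s,(-45,4.4),.24); go(s,(-45,4.4),.3)
E
```

```text
go (-45, 4.4) 0.24 -> [ 2.3   -2.867  0.012] spin 0.311
go (-45, 4.4) 0.3 -> [ 2.3   -2.867 -0.288] spin 0.311
```

```bash
python3 -m crank '[{"gripper":18,"x":0,"y":0,"z":-0.3,"spin":0},{"gripper":18,"x":0.1,"y":-0.12,"z":-0.3,"spin":0},{"gripper":18,"x":0.2,"y":-0.25,"z":-0.3,"spin":0},{"gripper":18,"x":0.3,"y":-0.4,"z":-0.3,"spin":0},{"gripper":18,"x":0.4,"y":-0.5,"z":-0.3,"spin":0},{"gripper":18,"x":0.5,"y":-0.62,"z":-0.3,"spin":0},{"gripper":18,"x":0.6,"y":-0.75,"z":-0.3,"spin":0},{"gripper":18,"x":0.7,"y":-0.87,"z":-0.3,"spin":0},{"gripper":18,"x":0.8,"y":-1,"z":-0.3,"spin":0},{"gripper":18,"x":0.8,"y":-1,"z":-0.3,"spin":0}]' && python3 -m crank '[{"gripper":18,"x":0.1,"y":-0.12,"z":0,"spin":0.05},{"gripper":18,"x":0.2,"y":-0.25,"z":0,"spin":0.1},{"gripper":18,"x":0.3,"y":-0.37,"z":0,"spin":0.15},{"gripper":18,"x":0.4,"y":-0.5,"z":0,"spin":0.2},{"gripper":18,"x":0.5,"y":-0.62,"z":0,"spin":0.25},{"gripper":18,"x":0.6,"y":-0.75,"z":0,"spin":0.31},{"gripper":18,"x":0.7,"y":-0.9,"z":0,"spin":0.31},{"gripper":18,"x":0.7,"y":-0.9,"z":0,"spin":0.31}]'
python3 - <<'E'
from workcell import env
from h import *
s=env.observe(); go(s,(-45,4.4),.3);print(s['q'],s['effort'],s['tcp_pos'])
E
```

```text
time_s: 0.93
tcp_pos: [0.2412, -0.267, 0.3026]
tool_rot: [0.991, 0.136, 0.001, -0.001]
wrist_force: [0.2, -0.3, -0.6]
opening: 0.0184
grip_force: 0.0
time_s: 1.6
tcp_pos: [0.327, -0.0652, 0.302]
tool_rot: [0.995, -0.1, 0.0, -0.004]
wrist_force: [-0.3, 0.2, -0.1]
opening: 0.0179
grip_force: 0.0
go (-45, 4.4) 0.3 -> [ 0.275 -1.249  0.02 ] spin 0.013
[-0.20363237 -0.22579344 -0.24007068  1.55683598  0.00803333  3.13837481] [ 1.69625692e+00 -2.02825820e+01  3.49054205e+01  3.53044386e-03
  2.81391386e-01 -1.75649389e-01] [ 0.32704681 -0.06519968  0.30197806]
```

```bash
python3 -m crank '[{"gripper":18,"x":0,"y":0,"z":0,"spin":-0.08},{"gripper":18,"x":0,"y":-0.1,"z":0,"spin":-0.16},{"gripper":18,"x":0,"y":-0.2,"z":0,"spin":-0.24},{"gripper":18,"x":0,"y":-0.3,"z":0,"spin":-0.32},{"gripper":18,"x":0,"y":-0.4,"z":0,"spin":-0.4},{"gripper":18,"x":0,"y":-0.5,"z":0,"spin":-0.48},{"gripper":18,"x":0,"y":-0.6,"z":0,"spin":-0.56},{"gripper":18,"x":0,"y":-0.7,"z":0,"spin":-0.64},{"gripper":18,"x":0,"y":-0.8,"z":0,"spin":-0.72},{"gripper":18,"x":0,"y":-0.9,"z":0,"spin":-0.8},{"gripper":18,"x":0,"y":-0.9,"z":0,"spin":-0.88},{"gripper":18,"x":0,"y":-0.9,"z":0,"spin":-0.96},{"gripper":18,"x":0,"y":-0.9,"z":0,"spin":-1},{"gripper":18,"x":0,"y":-0.9,"z":0,"spin":-1}]' && python3 -m crank '[{"gripper":18,"x":0,"y":0,"z":0,"spin":-1},{"gripper":18,"x":0,"y":0,"z":0,"spin":-1},{"gripper":18,"x":0,"y":0,"z":0,"spin":-1},{"gripper":18,"x":0,"y":0,"z":0,"spin":-1},{"gripper":18,"x":0,"y":0,"z":0,"spin":-1},{"gripper":18,"x":0,"y":0,"z":0,"spin":-1},{"gripper":18,"x":0,"y":0,"z":0,"spin":-1},{"gripper":18,"x":0,"y":0,"z":0,"spin":-1},{"gripper":18,"x":0,"y":0,"z":0,"spin":-1},{"gripper":18,"x":0,"y":0,"z":0,"spin":-1},{"gripper":18,"x":0,"y":0,"z":0,"spin":-1},{"gripper":18,"x":0,"y":0,"z":0,"spin":-1},{"gripper":18,"x":0,"y":0,"z":0,"spin":-1}]'
sed -i "s|sp=-(np.degrees(YAW-h)+hd)/90|sp=-((np.degrees(YAW-h)+hd+270)%180-90)/90|" h.py
python3 - <<'E'
from workcell import env
from h import *
import cv2
s=env.observe(); go(s,(-45,4.4),.3);print(s['q'],s['effort'],s['tcp_pos'])
p,d=env.snapshot("scene"); cv2.imwrite("pics/s1.png",p); np.save("pics/s1.npy",d)
E
```

```text
time_s: 2.77
tcp_pos: [0.3639, 0.107, 0.3031]
tool_rot: [0.778, 0.629, 0.002, -0.002]
wrist_force: [0.5, -1.0, -0.4]
opening: 0.0179
grip_force: 0.0
time_s: 3.85
tcp_pos: [0.3639, 0.1069, 0.3033]
tool_rot: [0.105, 0.995, 0.003, 0.0]
wrist_force: [-0.2, 0.6, -0.6]
opening: 0.0179
grip_force: 0.0
go (-45, 4.4) 0.3 -> [-0.262  0.372  0.019] spin 0.007
[ 0.28162782 -0.14258311 -0.17183652  1.53886312  0.00532399  0.49135632] [ 1.56152149e-03 -2.56202155e+01  3.49640572e+01 -2.54958862e-02
  1.70140987e-02  3.84878777e-01] [0.36387972 0.10685358 0.30327992]
```

View pics/s1.png

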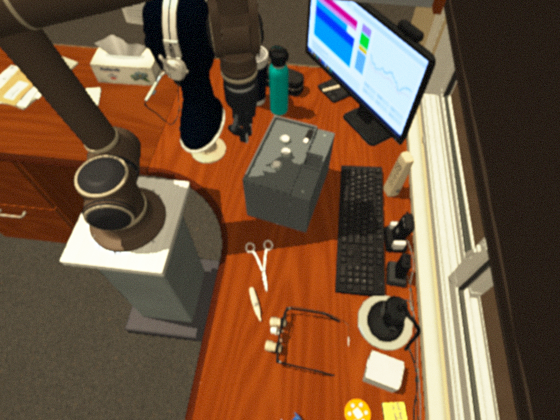

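The arm now reaches over the near side of the bin. The forearm runs along the top of the picture at rows 0–25, cols 20–230, so I'll read its height.

Run:
```python
from workcell import env
from h import *
C=env.calibration("scene"); d=np.load("pics/s1.npy")
P=lambda u,v:R.from_quat(C['attitude']).apply([(u-C['cx'])/C['fx']*d[v,u],(v-C['cy'])/C['fy']*d[v,u],d[v,u]])+C['origin']
for u,v in [(10,40),(40,20),(60,12),(80,8),(100,10),(130,4),(150,3),(225,15),(225,45),(240,70)]: print(u,v,P(u,v).round(3))
```

```text
10 40 [-0.076  0.064  0.557]
40 20 [ 0.085 -0.025  0.669]
60 12 [ 0.119 -0.017  0.679]
80 8 [ 0.149 -0.007  0.682]
100 10 [0.171 0.008 0.672]
130 4 [0.217 0.024 0.676]
150 3 [0.132 0.274 0.527]
225 15 [0.358 0.071 0.64 ]
225 45 [0.354 0.061 0.588]
240 70 [0.374 0.073 0.526]
```

```bash
python3 -m crank '[{"gripper":18,"x":-0.13,"y":0.18,"z":0,"spin":0.007},{"gripper":18,"x":-0.26,"y":0.37,"z":0.1,"spin":0.007},{"gripper":18,"x":-0.262,"y":0.372,"z":0.2,"spin":0.007},{"gripper":18,"x":-0.262,"y":0.372,"z":0.35,"spin":0.007},{"gripper":18,"x":-0.262,"y":0.372,"z":0.46,"spin":0.007},{"gripper":18,"x":-0.262,"y":0.372,"z":0.46,"spin":0.007},{"gripper":18,"x":-0.262,"y":0.372,"z":0.46,"spin":0.007}]'
python3 - <<'E'
from workcell import env
from h import *
import cv2
s=env.observe(); go(s,(-45,4.4),.194);print(s['q'],s['effort'],s['tcp_pos'],w2l(s['tcp_pos']))
p,d=env.snapshot("scene"); q,_=env.snapshot("top")
a=cv2.resize(p[100:200,230:340],(440,400)); b=cv2.resize(q[150:275,130:275],(464,400))
cv2.imwrite("pics/s2.png",cv2.resize(np.hstack([a,b]),(800,354)))
E
```

```text
time_s: 4.48
tcp_pos: [0.4301, 0.1691, 0.2112]
tool_rot: [0.113, 0.994, 0.002, -0.001]
wrist_force: [-0.4, 0.5, 0.2]
opening: 0.0181
grip_force: 0.0
go (-45, 4.4) 0.194 -> [-0.004 -0.002  0.086] spin -0.003
[ 0.37147996  0.00851942 -0.23380049  1.32775192  0.00517153  0.59702363] [ 1.16130249e-01 -3.37951326e+01  3.32575178e+01 -3.56556438e-01
  1.85589201e-02  2.31710239e-02] [0.43011488 0.16913745 0.21124026] [-45.68258925   4.72907233]
```

View pics/s2.png

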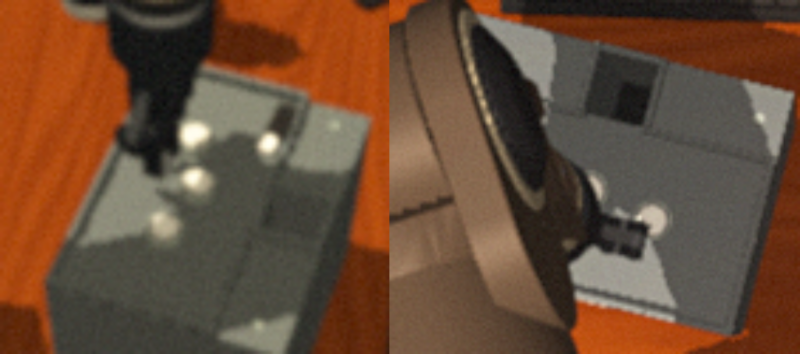

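Run:
```python
from workcell import env
from h import *
C=env.calibration("top")
for z in(.2,.215): print(w2l(topx(C,[(220.4,234.5),(217,226.5),(215,240.5),(203,230)],z)).round(1))
```

```text
[[-40.7 -47.6]
 [-26.4 -36.5]
 [-55.4 -40.1]
 [-40.5 -10.4]]
[[-41.1 -49.6]
 [-27.1 -38.6]
 [-55.6 -42.2]
 [-41.  -13. ]]
```

Run:
```python
from workcell import env
from h import *
import cv2
q,d=env.snapshot("top"); C=env.calibration("top")
v,u=np.mgrid[225:245:2,198:226:2]; D=d[225:245:2,198:226:2]
Pc=np.stack([(u-C['cx'])/C['fx']*D,(v-C['cy'])/C['fy']*D,D],-1).reshape(-1,3)
P=R.from_quat(C['attitude']).apply(Pc)+C['origin']
print((P[:,2]*1000).round().astype(int).reshape(D.shape)); 
for n in ("scene",):
    q,d=env.snapshot(n); C=env.calibration(n); v,u=np.mgrid[:420,:560]
    P=np.stack([(u-C['cx'])/C['fx']*d,(v-C['cy'])/C['fy']*d,d],-1)[d>0]
    P=R.from_quat(C['attitude']).apply(P)+C['origin']; l=w2l(P)
    k=(l[:,0]>-75)&(l[:,0]<-5)&(abs(l[:,1])<70)
    for z in np.arange(.19,.3,.01):
        m=k&(P[:,2]>z+.002)&(P[:,2]<z+.01)
        if m.sum()>2: print(z.round(2),m.sum(),l[m].min(0).round(),l[m].max(0).round())
```

```text
[[387 378 358 334 177 178 180 180 179 181 188 191 189 189]
 [374 377 354 332 317 312 270 289 181 189 189 189 190 189]
 [499 368 351 326 310 311 272 294 292 296 299 300 192 191]
 [501 366 344 325 310 308 306 305 292 299 300 297 191 185]
 [505 356 337 313 310 308 306 303 301 301 301 299 187 190]
 [481 347 327 318 311 259 308 302 301 299 300 296 182 184]
 [352 335 178 308 264 271 292 291 302 301 300 180 181 179]
 [337 178 178 180 254 276 292 295 299 300 296 178 178 179]
 [179 178 176 179 179 179 180 178 180 297 295 179 176 183]
 [180 180 179 183 179 181 181 177 181 178 182 178 181 181]]
0.19 64 [-42. -64.] [-6. 62.]
0.2 7 [-49. -14.] [-34.  16.]
0.21 19 [-51. -19.] [-34.  18.]
0.22 23 [-51. -19.] [-33.  18.]
0.23 10 [-39. -12.] [-33.  19.]
0.24 4 [-34. -16.] [-33.  23.]
0.25 31 [-56. -38.] [-31.  45.]
0.26 22 [-57. -44.] [-30.  48.]
0.27 36 [-61. -50.] [-28.  24.]
0.28 28 [-61. -56.] [-27.  26.]
0.29 48 [-63. -61.] [-26.  14.]
```

The fingertips are as expected: about 47 mm wide, with the front face 11.7 mm ahead of the TCP. I'll lower them and push the middle cell.

```bash
python3 -m crank '[{"gripper":18,"x":0,"y":0,"z":0.05,"spin":0},{"gripper":18,"x":0,"y":0,"z":0.088,"spin":0},{"gripper":18,"x":0,"y":0,"z":0.088,"spin":0},{"gripper":18,"x":-0.03,"y":0,"z":0.088,"spin":0},{"gripper":18,"x":-0.06,"y":-0.002,"z":0.088,"spin":0},{"gripper":18,"x":-0.09,"y":-0.005,"z":0.088,"spin":0},{"gripper":18,"x":-0.12,"y":-0.008,"z":0.088,"spin":0},{"gripper":18,"x":-0.15,"y":-0.011,"z":0.088,"spin":0},{"gripper":18,"x":-0.18,"y":-0.014,"z":0.088,"spin":0},{"gripper":18,"x":-0.21,"y":-0.017,"z":0.088,"spin":0},{"gripper":18,"x":-0.24,"y":-0.02,"z":0.088,"spin":0},{"gripper":18,"x":-0.26,"y":-0.023,"z":0.088,"spin":0},{"gripper":18,"x":-0.28,"y":-0.023,"z":0.088,"spin":0},{"gripper":18,"x":-0.28,"y":-0.023,"z":0.088,"spin":0}]'
python3 - <<'E'
from workcell import env
from h import *
import cv2
s=env.observe(); print(s['q'],s['effort'],s['tcp_pos'],w2l(s['tcp_pos']))
p,d=env.snapshot("scene"); q,_=env.snapshot("top")
a=cv2.resize(p[100:200,230:340],(440,400)); b=cv2.resize(q[150:275,130:275],(464,400))
cv2.imwrite("pics/s3.png",cv2.resize(np.hstack([a,b]),(800,354)))
E
```

```text
time_s: 5.85
tcp_pos: [0.485, 0.1529, 0.1942]
tool_rot: [0.111, 0.994, 0.003, 0.0]
wrist_force: [0.3, -0.0, 0.3]
opening: 0.0179
grip_force: 0.0
[ 0.30233659  0.09629436 -0.17808454  1.29321569  0.00545822  0.52527039] [-1.77321467e-01 -4.13879871e+01  3.51929033e+01  2.27616850e-02
  2.52537444e-03 -4.33321204e-02] [0.48501851 0.15290307 0.19415876] [11.44169927  0.88472289]
```

View pics/s3.png

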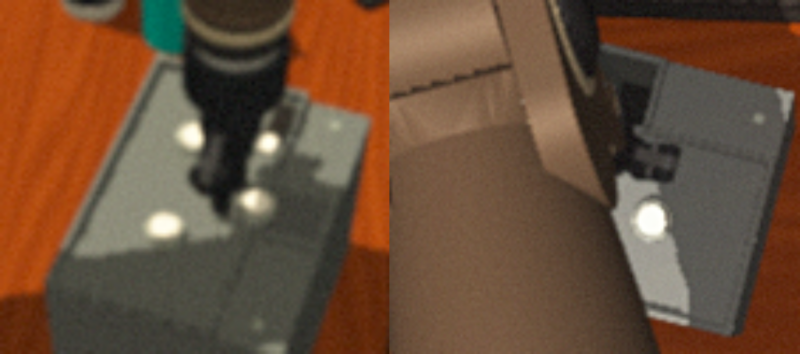

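The cell is caged in front of the fingers at the gate (scene crop 255,205), and the others haven't moved. I'll push on about 13 mm.

```bash
python3 -m crank '[{"gripper":18,"x":-0.02,"y":-0.004,"z":0,"spin":0},{"gripper":18,"x":-0.04,"y":-0.004,"z":0,"spin":0},{"gripper":18,"x":-0.065,"y":-0.004,"z":0,"spin":0},{"gripper":18,"x":-0.065,"y":-0.004,"z":0,"spin":0},{"gripper":18,"x":-0.065,"y":-0.004,"z":0,"spin":0}]' && python3 -m crank '[{"gripper":18,"x":0.1,"y":0,"z":0,"spin":0},{"gripper":18,"x":0.1,"y":0,"z":-0.15,"spin":0},{"gripper":18,"x":0.25,"y":-0.12,"z":-0.2,"spin":0},{"gripper":24,"x":0.4,"y":-0.23,"z":-0.2,"spin":0},{"gripper":24,"x":0.4,"y":-0.23,"z":-0.2,"spin":0}]'
python3 - <<'E'
from workcell import env
from h import *
import cv2
s=env.observe(); print(s['tcp_pos'],w2l(s['tcp_pos']))
p,d=env.snapshot("scene"); q,_=env.snapshot("top")
a=cv2.resize(p[100:200,230:340],(440,400)); b=cv2.resize(q[150:275,130:275],(464,400))
cv2.imwrite("pics/s4.png",cv2.resize(np.hstack([a,b]),(800,354)))
go(s,(-58,-46),.194)
E
```

```text
time_s: 6.37
tcp_pos: [0.4971, 0.1494, 0.1942]
tool_rot: [0.111, 0.994, 0.003, 0.0]
wrist_force: [0.1, -0.3, -1.3]
opening: 0.018
grip_force: 0.0
time_s: 6.78
tcp_pos: [0.4038, 0.1202, 0.2348]
tool_rot: [0.111, 0.994, 0.003, -0.0]
wrist_force: [0.8, -0.5, -0.3]
opening: 0.0243
grip_force: 0.0
[0.40379021 0.12022059 0.23482876] [-60.68161711 -48.75808761]
go (-58, -46) 0.194 -> [-0.014  0.013  0.204] spin -0.002
```

View pics/s4.png

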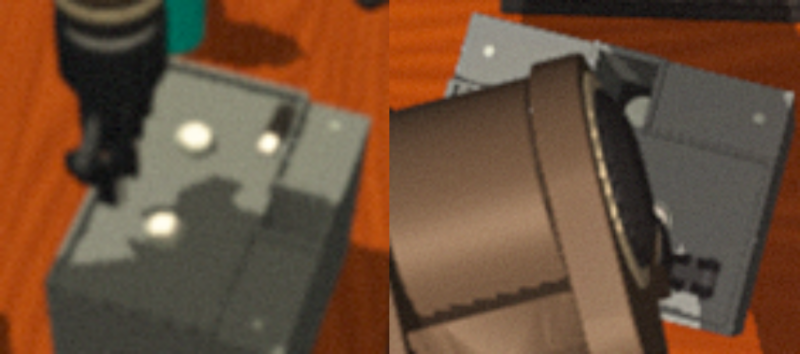

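Run:
```python
from workcell import env
from h import *
p,d=env.snapshot("top"); C=env.calibration("top")
for u,v in [(217,189),(216,191),(218,190)]:
    D=d[v,u]; P=R.from_quat(C['attitude']).apply([(u-C['cx'])/C['fx']*D,(v-C['cy'])/C['fy']*D,D])+C['origin']; print(P,w2l(P))
```

```text
[0.53893606 0.14542544 0.06868248] [65.69020134  5.37000155]
[0.53405045 0.1475601  0.0688051 ] [60.45619398  6.38545972]
[0.53656847 0.14291812 0.06896125] [63.92773482  2.40590378]
```

The first cell lies on the slot floor (top at z≈.069). Next is the right cell.

```bash
python3 -m crank '[{"gripper":24,"x":-0.01,"y":0.012,"z":0.12,"spin":0},{"gripper":24,"x":-0.01,"y":0.012,"z":0.204,"spin":0},{"gripper":24,"x":-0.01,"y":0.012,"z":0.204,"spin":0},{"gripper":24,"x":-0.04,"y":0.012,"z":0.204,"spin":0},{"gripper":24,"x":-0.075,"y":0.012,"z":0.204,"spin":0},{"gripper":24,"x":-0.102,"y":0.035,"z":0.204,"spin":0},{"gripper":24,"x":-0.129,"y":0.058,"z":0.204,"spin":0},{"gripper":24,"x":-0.156,"y":0.081,"z":0.204,"spin":0},{"gripper":24,"x":-0.183,"y":0.104,"z":0.204,"spin":0},{"gripper":24,"x":-0.21,"y":0.127,"z":0.204,"spin":0},{"gripper":24,"x":-0.237,"y":0.15,"z":0.204,"spin":0},{"gripper":24,"x":-0.264,"y":0.173,"z":0.204,"spin":0},{"gripper":24,"x":-0.291,"y":0.196,"z":0.204,"spin":0},{"gripper":24,"x":-0.318,"y":0.219,"z":0.204,"spin":0},{"gripper":24,"x":-0.34,"y":0.242,"z":0.204,"spin":0},{"gripper":22,"x":-0.34,"y":0.242,"z":0.204,"spin":0},{"gripper":20,"x":-0.34,"y":0.242,"z":0.204,"spin":0},{"gripper":18,"x":-0.34,"y":0.242,"z":0.204,"spin":0}]'
python3 - <<'E'
from workcell import env
from h import *
import cv2
s=env.observe(); print(s['tcp_pos'],w2l(s['tcp_pos']))
p,d=env.snapshot("scene"); q,_=env.snapshot("top")
a=cv2.resize(p[100:200,230:340],(440,400)); b=cv2.resize(q[150:275,130:275],(464,400))
cv2.imwrite("pics/s5.png",cv2.resize(np.hstack([a,b]),(800,354)))
go(s,(24,0),.194)
E
```

```text
time_s: 8.43
tcp_pos: [0.4855, 0.1544, 0.1934]
tool_rot: [0.111, 0.994, 0.003, 0.0]
wrist_force: [-0.1, -0.4, -0.6]
opening: 0.018
grip_force: 0.0
[0.48546557 0.1544018  0.19344234] [11.55045294  2.4449167 ]
go (24, 0) 0.194 -> [-0.062 -0.012 -0.003] spin -0.001
```

View pics/s5.png

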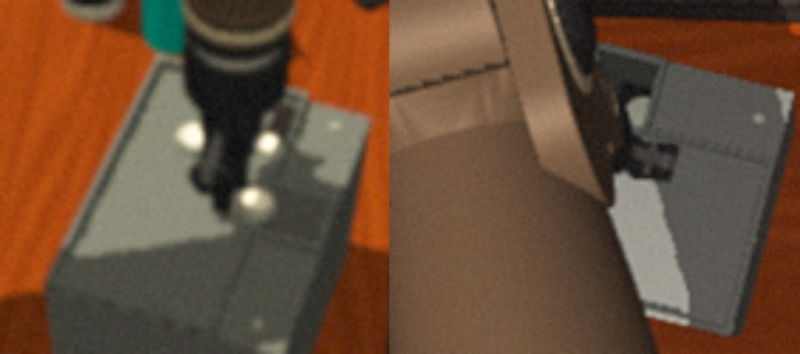

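The cell is caged at the gate just as the first was. I'll push it in, back off and move behind the left cell.

```bash
python3 -m crank '[{"gripper":18,"x":-0.02,"y":-0.01,"z":0,"spin":0},{"gripper":18,"x":-0.04,"y":-0.012,"z":0,"spin":0},{"gripper":18,"x":-0.064,"y":-0.012,"z":0,"spin":0},{"gripper":18,"x":-0.064,"y":-0.012,"z":0,"spin":0},{"gripper":18,"x":-0.064,"y":-0.012,"z":0,"spin":0}]' && python3 -m crank '[{"gripper":18,"x":0.1,"y":0,"z":0,"spin":0},{"gripper":18,"x":0.1,"y":0,"z":-0.15,"spin":0},{"gripper":18,"x":0.25,"y":0,"z":-0.2,"spin":0},{"gripper":24,"x":0.4,"y":0,"z":-0.2,"spin":0},{"gripper":24,"x":0.45,"y":0.05,"z":-0.2,"spin":0},{"gripper":24,"x":0.45,"y":0.05,"z":-0.2,"spin":0}]'
python3 - <<'E'
from workcell import env
from h import *
p,d=env.snapshot("top"); C=env.calibration("top"); s=env.observe()
print(w2l(s['tcp_pos']),s['q'],s['effort'][0]); go(s,(-66,50),.23)
v,u=np.mgrid[170:192,205:225]; D=d[170:192,205:225]
P=R.from_quat(C['attitude']).apply(np.stack([(u-C['cx'])/C['fx']*D,(v-C['cy'])/C['fy']*D,D],-1).reshape(-1,3))+C['origin']
l=w2l(P); k=(l[:,0]>43)&(l[:,0]<90)&(abs(l[:,1])<22)
print(np.histogram(P[k,2],bins=[0,.055,.064,.074,.084,.1,.16,.2,.5]))
E
```

```text
time_s: 8.95
tcp_pos: [0.4979, 0.1491, 0.1933]
tool_rot: [0.111, 0.994, 0.003, 0.0]
wrist_force: [-0.8, -0.7, 0.5]
opening: 0.0181
grip_force: 0.0
time_s: 9.45
tcp_pos: [0.4104, 0.1796, 0.2343]
tool_rot: [0.11, 0.994, 0.004, 0.001]
wrist_force: [0.5, -1.7, -0.5]
opening: 0.024
grip_force: 0.0
[-66.09009601  10.42267244] [ 0.40741181 -0.02196781 -0.21429792  1.37359214  0.00513408  0.62796072] 0.7066364586353302
go (-66, 50) 0.23 -> [-0.     0.198  0.022] spin -0.0
(array([ 0, 64,  9, 63, 12, 63, 43,  0]), array([0.   , 0.055, 0.064, 0.074, 0.084, 0.1  , 0.16 , 0.2  , 0.5  ]))
```

The second cell is down, stacked on the first (top at z≈.08). I'll move left carefully and watch the joint 1 torque.

```bash
python3 -m crank '[{"gripper":24,"x":0,"y":0.06,"z":0,"spin":0},{"gripper":24,"x":0,"y":0.12,"z":0,"spin":0},{"gripper":24,"x":0,"y":0.16,"z":0,"spin":0},{"gripper":24,"x":0,"y":0.195,"z":0,"spin":0},{"gripper":24,"x":0,"y":0.195,"z":0,"spin":0},{"gripper":24,"x":0,"y":0.195,"z":0.1,"spin":0},{"gripper":24,"x":0,"y":0.195,"z":0.2,"spin":0},{"gripper":24,"x":0,"y":0.195,"z":0.2,"spin":0}]'
python3 - <<'E'
from workcell import env
from h import *
import cv2
s=env.observe(); print(s['tcp_pos'],w2l(s['tcp_pos']),s['effort'],s['q'][0])
go(s,(-54,50),.194);go(s,(7,0),.194)
p,d=env.snapshot("scene"); cv2.imwrite("pics/s6.png",cv2.resize(p[:220,130:350],(600,600)))
E
```

```text
time_s: 10.17
tcp_pos: [0.4207, 0.2168, 0.192]
tool_rot: [0.111, 0.994, 0.003, -0.0]
wrist_force: [-0.3, 0.0, 0.6]
opening: 0.0241
grip_force: 0.0
[0.42065663 0.21684197 0.1920267 ] [-65.33675292  49.2138271 ] [ 8.85421154e-02 -3.53449845e+01  3.40451431e+01 -7.85462782e-01
  9.59267956e-03  2.46375654e-03] 0.47315154340966964
go (-54, 50) 0.194 -> [-0.057  0.004 -0.01 ] spin -0.001
go (7, 0) 0.194 -> [-0.362 -0.245 -0.011] spin -0.001
```

View pics/s6.png

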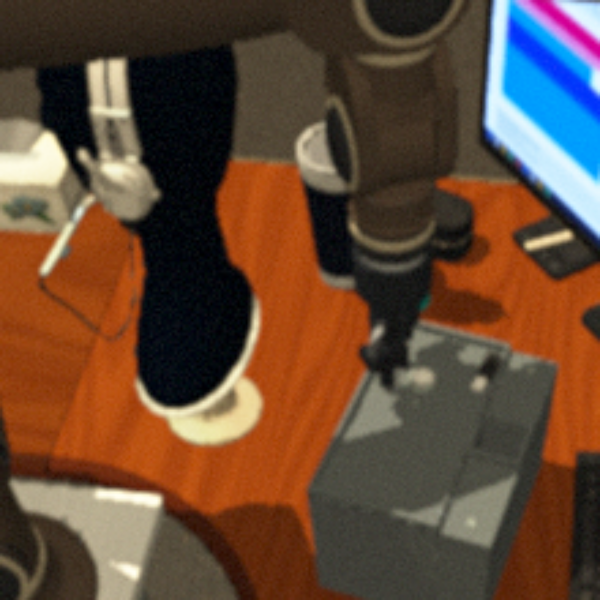

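The arm is clear of the stand (joint 1 torque ≈0) and the fingers are behind the left cell. I'll push it diagonally.

```bash
python3 -m crank '[{"gripper":24,"x":-0.028,"y":0.004,"z":-0.008,"spin":0},{"gripper":24,"x":-0.055,"y":0.004,"z":-0.008,"spin":0},{"gripper":24,"x":-0.083,"y":-0.018,"z":-0.008,"spin":0},{"gripper":24,"x":-0.111,"y":-0.041,"z":-0.008,"spin":0},{"gripper":24,"x":-0.139,"y":-0.064,"z":-0.008,"spin":0},{"gripper":24,"x":-0.167,"y":-0.087,"z":-0.008,"spin":0},{"gripper":24,"x":-0.195,"y":-0.11,"z":-0.008,"spin":0},{"gripper":24,"x":-0.223,"y":-0.133,"z":-0.008,"spin":0},{"gripper":24,"x":-0.251,"y":-0.156,"z":-0.008,"spin":0},{"gripper":24,"x":-0.279,"y":-0.179,"z":-0.008,"spin":0},{"gripper":24,"x":-0.307,"y":-0.202,"z":-0.008,"spin":0},{"gripper":24,"x":-0.335,"y":-0.225,"z":-0.008,"spin":0},{"gripper":24,"x":-0.36,"y":-0.246,"z":-0.008,"spin":0},{"gripper":22,"x":-0.36,"y":-0.246,"z":-0.008,"spin":0},{"gripper":20,"x":-0.36,"y":-0.246,"z":-0.008,"spin":0},{"gripper":18,"x":-0.36,"y":-0.246,"z":-0.008,"spin":0},{"gripper":18,"x":-0.36,"y":-0.246,"z":-0.008,"spin":0}]'
python3 - <<'E'
from workcell import env
from h import *
import cv2
s=env.observe(); print(s['tcp_pos'],w2l(s['tcp_pos']))
p,d=env.snapshot("scene"); q,_=env.snapshot("top")
a=cv2.resize(p[100:200,230:340],(440,400)); b=cv2.resize(q[150:275,130:275],(464,400))
cv2.imwrite("pics/s7.png",cv2.resize(np.hstack([a,b]),(800,354)))
go(s,(24,0),.194)
E
```

```text
time_s: 11.63
tcp_pos: [0.4798, 0.1532, 0.195]
tool_rot: [0.111, 0.994, 0.003, 0.0]
wrist_force: [0.7, 0.7, -0.1]
opening: 0.0174
grip_force: 0.0
[0.4798265  0.15319542 0.19502263] [6.31129221 0.0354314 ]
go (24, 0) 0.194 -> [-0.088 -0.     0.005] spin -0.001
```

View pics/s7.png

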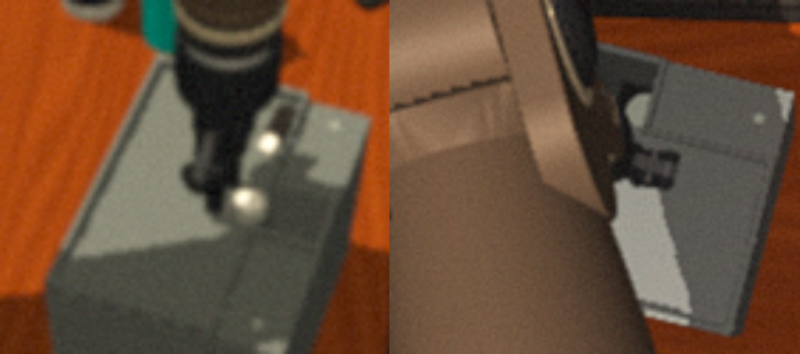

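The third cell is centred before the gate (scene crop 245,205). I'll push it through and retreat upward.

```bash
python3 -m crank '[{"gripper":18,"x":-0.025,"y":0,"z":0.003,"spin":0},{"gripper":18,"x":-0.05,"y":0,"z":0.003,"spin":0},{"gripper":18,"x":-0.07,"y":0,"z":0.003,"spin":0},{"gripper":18,"x":-0.089,"y":0,"z":0.003,"spin":0},{"gripper":18,"x":-0.089,"y":0,"z":0.003,"spin":0},{"gripper":18,"x":-0.089,"y":0,"z":0.003,"spin":0}]' && python3 -m crank '[{"gripper":18,"x":0.1,"y":0,"z":0,"spin":0},{"gripper":18,"x":0.1,"y":0,"z":-0.2,"spin":0},{"gripper":18,"x":0.2,"y":-0.1,"z":-0.4,"spin":0},{"gripper":18,"x":0.3,"y":-0.3,"z":-0.5,"spin":0},{"gripper":18,"x":0.4,"y":-0.5,"z":-0.5,"spin":0},{"gripper":18,"x":0.4,"y":-0.7,"z":-0.5,"spin":0},{"gripper":18,"x":0.4,"y":-0.9,"z":-0.5,"spin":0},{"gripper":18,"x":0.4,"y":-1,"z":-0.5,"spin":0},{"gripper":18,"x":0.4,"y":-1,"z":-0.5,"spin":0},{"gripper":18,"x":0.4,"y":-1,"z":-0.5,"spin":0}]'
python3 - <<'E'
from workcell import env
from h import *
import cv2
p,d=env.snapshot("top"); C=env.calibration("top")
cv2.imwrite("pics/s8.png",cv2.resize(p[140:280,120:440],(800,350)))
v,u=np.mgrid[170:192,205:225]; D=d[170:192,205:225]
P=R.from_quat(C['attitude']).apply(np.stack([(u-C['cx'])/C['fx']*D,(v-C['cy'])/C['fy']*D,D],-1).reshape(-1,3))+C['origin']
l=w2l(P); k=(l[:,0]>43)&(l[:,0]<90)&(abs(l[:,1])<22)
print(np.histogram(P[k,2],bins=[0,.055,.064,.074,.084,.1,.16,.2,.5]))
E
```

```text
time_s: 12.23
tcp_pos: [0.4977, 0.149, 0.1943]
tool_rot: [0.111, 0.994, 0.003, 0.0]
wrist_force: [0.7, -0.8, -0.1]
opening: 0.0178
grip_force: 0.0
time_s: 13.07
tcp_pos: [0.3746, -0.0302, 0.2936]
tool_rot: [0.113, 0.994, 0.003, 0.001]
wrist_force: [-0.7, 0.5, 0.3]
opening: 0.0178
grip_force: 0.0
(array([ 1, 58,  7,  8, 76, 65, 43,  0]), array([0.   , 0.055, 0.064, 0.074, 0.084, 0.1  , 0.16 , 0.2  , 0.5  ]))
```

View pics/s8.png

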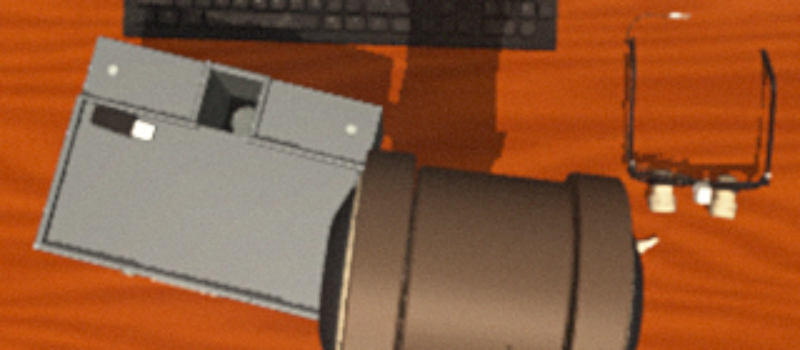

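The deck is clear and the three cells are stacked in the slot (top at z≈.09). The stick hasn't moved.

```bash
python3 -c "
from workcell import env
print(env.close_job())"
```

```text
the job is handed in; nothing more can be done
None
```

All three cells were pushed through the gate one at a time and are in the slot, the memory stick and bystanders were left alone, and the job was handed in at about 13 s.

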